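# Fetch the sample canister from the conditioning tube, weigh it and load the grain analyser

### The arm

A 6-joint arm with a two-finger parallel gripper is mounted at the origin on the work surface. World frame = base frame: x ahead of the robot, y to its left, z up, the work surface at z = 0. Lengths are in m, angles in rad, forces in N, time in s.
With the tool pointing down it reaches from about 0.375 to 0.975 m from the base axis. Payload 3.8 kg.
Tool frame: the origin (TCP) lies midway between the tips of the shut fingers; the grasp point (between the pads) lies 19 mm behind it; z points along the fingers, y is the line along which they close (so a half turn about z gives the same grasp; the last joint's range is limited). The gripper opens to 88 mm and grips with 3 to 60 N. Pads are 18 mm wide; open, the fingers measure 123 mm over their backs; the gripper's body (75 mm by 187 mm) begins 45 mm behind the grasp point.
Start: joints at [-0.037, 0.264, 1.604, -0, 1.274, -0.037], TCP at [0.675, -0, 0.239] pointing down, gripper open.
Joint ranges: [-2.63, 2.63], [-0.94, 2.18], [0.31, 2.57], [-1.31, 4.45], [0, 2.66], [-2.55, 2.55]. Speed limits (rad/s): [2.57, 2.57, 3.14, 3.14, 3.14, 3.14].

### API

Orientations are given as a rotation vector (axis times angle).
In Python, from cell import manip, inverse_kinematics, cams, order gives the robot as it stands. Calls block until the motion is done:
- manip.move_pose(position, orientation): joint-space move of the TCP to a pose.
- manip.move_linear(position, rate=0.15, rot=None): straight line of the TCP; rot=None keeps the orientation; rate is the mean speed in m/s.
- manip.set_joints(angles): joint-space move.
- manip.set_gripper(opening, force=None): finger opening in m; force is the grip in N (None keeps the last); returns when the fingers have stopped.
- manip.dwell(seconds).
- inverse_kinematics(position, orientation): joint angles nearest the present ones, or None.
- manip.state(): the state.
- cams.capture(name): name is "scene" or "side" or "wrist"; returns a dict with "image" (480x640x3 uint8, blue, green, red), "z_map" (480x640 float32, m along the optical axis (not along the pixel's ray), 0 where there is no reading), "intrinsics" (3x3 intrinsics, pixels), "position" and "orientation" of the camera in the world; the wrist camera has in their place "T_tool_cam" (4x4, takes a point from camera to tool coordinates, whose origin is the TCP and whose axes are the flange's). Camera axes: x right, y down, z forward; pixel columns grow to the right and rows downward; lengths in m; the calibration is good to about 2 mm. A picture is of the moment at which its call begins: read the wrist's pose just before it.
A pose or a line that the arm cannot do raises manip.IKError and nothing moves.
- order.close_job(): hands the job in; it is judged then, once.
The state is a dict: "clock": time; "joint_pos": joint angles; "joint_velocities": joint speeds; "tau": joint torques, N m; "tool_pos": TCP position; "tcp_rot": TCP orientation; "contact_force": force on the tool from outside, world axes, zero at the start; "moment": the same for the moment, N m; "gripper_width": finger opening in m; "grasp_force": force on a finger pad.
Only numpy, scipy, OpenCV 4.12 (cv2) and the standard library are available. Lean on these libraries where they do the work, as an engineer would, in place of code of your own. Each camera call takes 0.05 s, during which the arm holds its last target. There are 200 camera calls.

### The job

With the hook rod, draw the sample canister (the one with the bail) up out of its conditioning tube and stand it upright, off the hook, near the middle of the balance pan. Then take the canister by its bail with the gripper and seat it fully home in the sloping port of the analyser, and leave the hook rod hanging in its stand as it was at first. Do not reach the canister in the tube with the fingers, do not tip it over, and leave the blank plug in the other tube, the jar, the tin and the wooden block where they are.

Things in the scene. Friction and masses are not known exactly. Their poses are not given: they have to be found in the camera images.
- canister: Closed steel canister, rigid, 100-210 g: body dia 50, 26 mm high; flange dia 62 at 26-29 mm; rigid bail of two uprights (6 x 4 mm) and a straight black grip bar 8 mm thick (x), 48 long (y), 9 high, underside 55 and top 64 mm above the bottom; opening under the bar 26 mm high, 40 long. Origin: centre of bottom; z up. Hangs by its flange on the ledge deep in tube_a, at any yaw.
- canister_bar (a point): Centre of the canister's grip bar, 59.5 mm above its bottom.
- blank: Bystander: blank plug hanging in tube_b, the same body and flange as the canister but with a round knob (22 mm) instead of a bail, 53 mm high. Origin at the centre of the bottom.
- tube_a: Fixed upright tube holding the canister: 155 mm high, outside dia 82 (foot 88), bore 72 mm down to a ledge 34 mm above the bench, 56 mm below it. Origin: centre of underside. The canister's bottom hangs 8 mm above the bench, its bar top about 83 mm below the rim.
- tube_b: A second, equal fixed tube, holding the blank plug. The two tubes may stand either way round. Origin at the centre of its underside.
- rod: Loose hook rod, 120 g. Origin: middle of its square handle, 16 x 16 x 50 (z) mm. Guard disc dia 28 at 25-31 mm below; round shank dia 5 on the z axis (z up) down to a hook foot, centre line 145 mm below the origin, running 17 mm along +x to an upturned tip whose top is 9 mm above that line; gap between shank and tip 12 mm. Starts hung upright in the stand, its x within 0.7 rad of the stand's x.
- rod_hook (a point): Middle of the hook's foot, on its centre line: 8.5 mm along rod x, 145 mm below the rod's origin. A bar lifted centrally rests 2.5 mm above it.
- stand: Fixed rod stand: base 100 x 90 x 8 mm, a post from 30 mm on the +x side of the seat, and a fork with two level tines, tops 130 mm up, each 10 mm wide, slot 12 mm. The slot opens to -x, where the tines end 22 mm from the seat. The rod's guard rests on the tines, shank in the slot; draw it out along the stand's -x, put it back likewise. Origin: at the bench below the seat; z up.
- stand_seat (a point): Where the rod's origin lies when it hangs in the stand (161 mm above the bench).
- balance: Fixed balance, 150 x 150 mm housing 34 mm high with a raised round steel pan 100 mm in diameter, its top 47 mm above the bench. Origin at the centre of the underside.
- pan (a point): Centre of the top of the balance pan, 20 mm along the balance's +x from its origin.
- analyser: Fixed analyser, 170 mm wide (y), 210 deep, housing 110 mm high behind a deck 110 mm long that slopes 30 degrees down to its -x front. The round port, dia 56, 31 mm deep, is square to the deck: its axis leans 30 degrees from vertical towards the analyser's -x. The canister's body goes in, flange flat on the deck, at any turn about the axis. Origin: centre of underside; x points to the back.
- port_mouth (a point): Centre of the port's mouth in the deck surface, 85 mm above the bench.
- port_seat (a point): Where the centre of the canister's bottom lies when it is home: 26 mm below the mouth along the port's axis.
- port_bar (a point): Where the centre of the canister's grip bar lies when it is home: 33.5 mm above the mouth along the port's axis.
- jar: Bystander: glass jar 42 mm in diameter, 70 mm high. Origin at the centre of the bottom.
- tin: Bystander: metal tin 40 mm in diameter, 60 mm high. Origin at the centre of the bottom.
- block: Bystander: wooden block 70 x 100 x 30 mm with a black ridge to 50 mm. Origin at the centre of the bottom.

How it is judged:
On the way, in this order (a step that is already met when the one before it is completed fails the run):
1. the canister hangs on the hook, clear above the tube's rim, untouched by the fingers (height (world z) of canister above 0.157 m and contact force between rod and canister above 0.2 N and contact force between the fingers and canister below 0.1 N), for 0.2 s.
2. the canister stands upright on the balance pan within 35 mm of its centre, touched by neither rod nor robot (distance between canister and pan below 0.035 m and angle between canister's own z axis and vertical below 0.08 rad and linear speed of canister below 0.02 m/s and contact force between canister and balance above 0.3 N and contact force between each of rod, the arm, the fingers and canister below 0.05 N), for 0.5 s.
At the end, for the whole second after the job is handed in: The canister is home in the analyser's port (bottom within 7 mm and bar within 8 mm of their home points) and at rest, and the hook rod hangs at rest in its stand (origin within 12 mm of the seat, upright within 0.12 rad) (distance between canister and port_seat below 0.007 m and distance between canister_bar and port_bar below 0.008 m and linear speed of each of canister, rod below 0.02 m/s and distance between rod and stand_seat below 0.012 m and angle between rod's own z axis and vertical below 0.12 rad); the robot touches nothing.
It fails at once if fingers on the canister while it is in or just over the tube (horizontal distance between canister and tube_a below 0.04 m and contact force between the fingers and canister above 0.3 N).
It fails at once if canister tipped over (angle between canister's own z axis and vertical above 1 rad).
It fails at once if blank plug moved by more than 15 mm (distance of blank from where it was at the start of the episode above 0.015 m).
It fails at once if jar, tin or block moved by more than 20 mm (distance of any of jar, tin, block from where it was at the start of the episode above 0.02 m).
It also fails if it takes over 72 s, if anything falls off the work surface, if the arm or the gripper's body presses on something with over 40 N, if the wrist force passes 120 N, or if a joint passes its speed limit or range.

## Working session

There is one attempt and no reset: what is moved stays moved. The work goes in short steps, each a Python script; the robot and the scene stay as the last script left them, time stands still between calls to the robot, and variables do not carry over. Pictures are saved under pics/ and viewed, at most 10 in all, crops included, and the job is handed in when it is done.

```bash
ls; mkdir -p pics; python3 - <<'E'
from cell import manip,cams
import cv2,numpy as np
for n in ("scene","side"):
    c=cams.capture(n); cv2.imwrite(f"pics/{n}0.png",c["image"]); np.savez(f"{n}0.npz",**c)
    print(n,c["intrinsics"].tolist(),c["position"],c["orientation"])
s=manip.state();print(s["clock"],s["tool_pos"],s["tcp_rot"])
w=cams.capture("wrist");print(w["T_tool_cam"],w["intrinsics"])
E
```

```text
pics
scene [[459.8083515792869, 0.0, 325.3756556732941], [0.0, 459.8083515792869, 234.4101159302823], [0.0, 0.0, 1.0]] [ 1.15988742 -0.13617245  0.85737689] [-1.99091169 -1.53779279  0.5594042 ]
side [[610.0132214242735, 0.0, 325.6694439789254], [0.0, 610.0132214242735, 237.79850718446028], [0.0, 0.0, 1.0]] [0.01645421 1.09569745 0.8688568 ] [-0.60550635  2.49293537 -1.40108046]
0.1 [6.74373436e-01 2.38739115e-05 2.37538969e-01] [-2.22044973e+00 -2.22035866e+00  2.10600943e-03]
[[-4.52886955e-04 -9.57196540e-01 -2.89438385e-01  7.46321148e-02]
 [ 9.99999670e-01 -6.28916949e-04  5.15171211e-04  4.98374351e-04]
 [-6.75152807e-04 -2.89438056e-01  9.57196509e-01 -1.45677321e-01]
 [ 0.00000000e+00  0.00000000e+00  0.00000000e+00  1.00000000e+00]] [[413.0179114    0.         319.80168452]
 [  0.         413.0179114  231.25202485]
 [  0.           0.           1.        ]]
```

View pics/scene0.png

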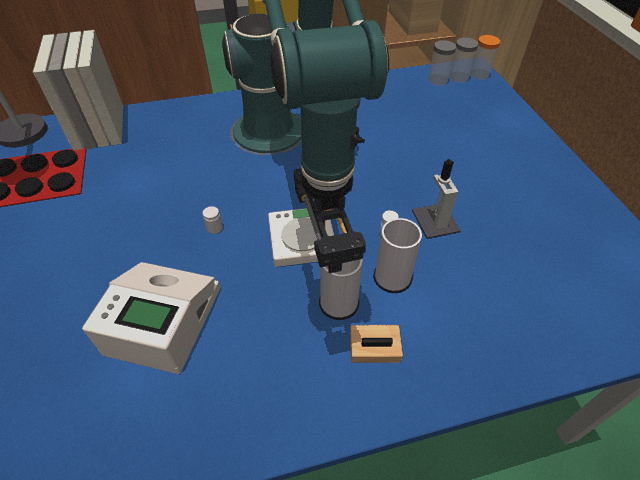

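View pics/side0.png

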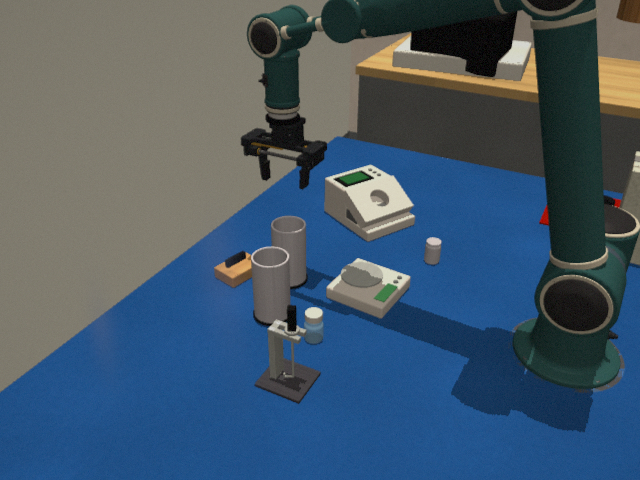

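The scene view shows the analyser left (150,310), balance (300,240), two tubes (340,285; 397,255), jar behind the right tube (390,218), stand with rod (440,210), block (376,343) and tin (212,220). The side view agrees: stand (288,350), tubes (271,285) and (289,250), analyser (370,200), balance (368,285). Next I turn these into points.

```bash
cat > h.py <<'E'
import numpy as np,cv2
from scipy.spatial.transform import Rotation as R
from cell import manip,inverse_kinematics,cams,order
def pose(name,c,s=None):
    if name=="wrist":
        T=np.eye(4);T[:3,:3]=R.from_rotvec(s["tcp_rot"]).as_matrix();T[:3,3]=s["tool_pos"]
        return T@c["T_tool_cam"]
    T=np.eye(4);T[:3,:3]=R.from_rotvec(c["orientation"]).as_matrix();T[:3,3]=c["position"];return T
def cloud(c,T):
    K=c["intrinsics"];z=c["z_map"];v,u=np.mgrid[:480,:640]
    p=np.stack([(u-K[0,2])/K[0,0]*z,(v-K[1,2])/K[1,1]*z,z],-1)
    w=p@T[:3,:3].T+T[:3,3];w[z==0]=np.nan;return w
def ray(c,T,uv,h):
    uv=np.atleast_2d(uv).astype(float);K=c["intrinsics"]
    d=np.c_[(uv-K[:2,2])/K[0,0],np.ones(len(uv))]@T[:3,:3].T
    return T[:3,3]+d*((h-T[2,3])/d[:,2])[:,None]
def proj(c,T,P):
    q=(np.atleast_2d(P)-T[:3,3])@T[:3,:3];return q[:,:2]/q[:,2:]*c["intrinsics"][0,0]+c["intrinsics"][:2,2]
def shot(name):
    s=manip.state();c=cams.capture(name);return c,pose(name,c,s)
def circ(p):
    A=np.c_[2*p[:,:2],np.ones(len(p))]
    for _ in range(5):
        x=np.linalg.lstsq(A,(p[:,:2]**2).sum(1),rcond=None)[0];r=np.sqrt(x[2]+x[0]**2+x[1]**2)
        e=abs(np.hypot(*(p[:,:2]-x[:2]).T)-r);k=e<max(2*np.median(e),.001);p=p[k];A=A[k]
    return x[:2],r,len(p)
def rz(a): # tool pointing down; tool y axis (closing line) at world angle a
    y=np.array([np.cos(a),np.sin(a),0]);z=np.array([0,0,-1.]);return R.from_matrix(np.c_[np.cross(y,z),y,z]).as_rotvec()
E
python3 - <<'E'
from h import *
W={}
for n in("scene","side"):
    c=dict(np.load(f"{n}0.npz"));T=pose(n,c);W[n]=cloud(c,T)
    print(n,"bench z",np.nanmedian(W[n][...,2][c["image"][...,0]>120]))
m=np.zeros((500,600),np.float32) # x .3..1.3?, y -.7...5 2mm
for w in W.values():
    p=w.reshape(-1,3);p=p[np.isfinite(p).all(1)]
    p=p[(p[:,2]<.2)&(p[:,2]>-.02)]
    i=((p[:,0]-.2)/.002).astype(int);j=((.6-p[:,1])/.002).astype(int)
    k=(i>=0)&(i<500)&(j>=0)&(j<600);np.maximum.at(m,(i[k],j[k]),p[k,2]+.001)
cv2.imwrite("pics/top0.png",cv2.applyColorMap((m[::-1]*1250).clip(0,255).astype(np.uint8),cv2.COLORMAP_JET))
for nm,n,u,v in [("anaport","scene",163,281),("pan","side",362,274),("pan","scene",298,236),("tubeL rim","side",271,250),("tubeR rim","side",289,222),("handle","side",291,318),("handle","scene",447,168),("base","scene",440,225),("block","scene",376,325),("jar","side",314,313),("tin","scene",212,211)]:
    print(nm,n,W[n][v,u].round(3))
for x0,x1,y0,y1 in [(.6,1,-.2,.3)]:
    q=np.concatenate([w.reshape(-1,3) for w in W.values()]);q=q[np.isfinite(q).all(1)]
    q=q[(q[:,0]>x0)&(q[:,0]<x1)&(q[:,1]>y0)&(q[:,1]<y1)&(abs(q[:,2]-.152)<.006)]
    for s in (q[q[:,1]>.06],q[q[:,1]<.06]): print(len(s),s[:,:2].mean(0),circ(s))
E
```

```text
scene bench z -2.916132308994346e-05
side bench z 0.0004934021430138547
anaport scene [ 0.538 -0.316  0.06 ]
pan side [0.466 0.002 0.048]
pan scene [ 0.477 -0.013  0.047]
tubeL rim side [0.628 0.14  0.144]
tubeR rim side [0.658 0.008 0.14 ]
handle side [0.458 0.348 0.167]
handle scene [0.469 0.338 0.172]
base scene [0.506 0.337 0.02 ]
block scene [0.734 0.092 0.029]
jar side [0.483 0.211 0.073]
tin scene [ 0.36  -0.196  0.059]
627 [0.63390754 0.14842253] (array([0.60471576, 0.13472526]), np.float64(0.07388131241457115), 324)
368 [0.65901609 0.02427806] (array([0.64434773, 0.03966002]), np.float64(0.039765372153878084), 264)
```

View pics/top0.png

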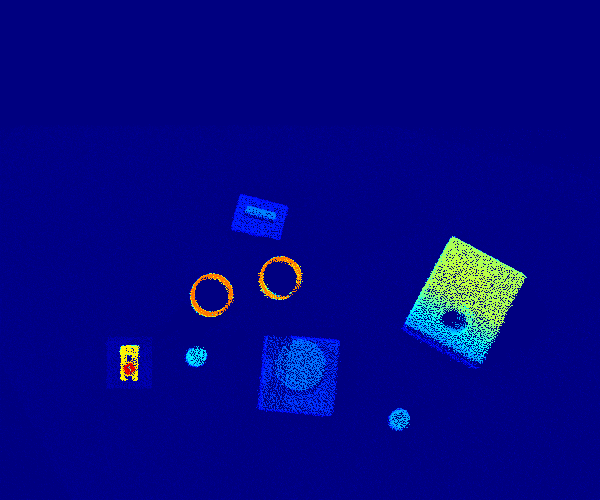

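The height map gives: tubes (.608,.176) and (.642,.040), pan (.470,-.004), rod (.462,.342), port (.558,-.31) with analyser yaw about -27°, and the stand post on the +x side. Now close wrist views with the camera looking straight down (square to the deck for the port).

```bash
python3 - <<'E'
from h import *
def look(p,d,up):
    z=np.array(d)/np.linalg.norm(d);y=-(np.array(up)-np.dot(up,z)*z);y/=np.linalg.norm(y)
    C=np.eye(4);C[:3,:3]=np.c_[np.cross(y,z),y,z];C[:3,3]=p;return C@np.linalg.inv(TC)
TC=cams.capture("wrist")["T_tool_cam"]
a=np.radians(-27.);ax=np.array([np.cos(a),np.sin(a),0]);dn=np.sin(np.pi/6)*ax-np.array([0,0,np.cos(np.pi/6)])
port=np.array([.558,-.31,.085])
views=[("port",port-dn*.27,dn),("tubes",[.625,.108,.50],[0,0,-1]),("stand",[.46,.33,.43],[0,0,-1])]
for n,p,d in views:
    for up in ([1,0,0],[0,1,0],[0,-1,0],[-1,0,0]):
        M=look(np.array(p),d,up)
        try: manip.move_pose(M[:3,3],R.from_matrix(M[:3,:3]).as_rotvec());break
        except manip.IKError: print(n,up,"no")
    manip.dwell(.15)
    c,T=shot("wrist");np.savez(f"w_{n}.npz",T=T,**c);cv2.imwrite(f"pics/w_{n}.png",c["image"]);print(n,up,T[:3,3],manip.state()["clock"])
I=[cv2.resize(cv2.imread(f"pics/w_{n}.png"),(400,300)) for n,_,_ in views]
cv2.imwrite("pics/tri.png",np.vstack([np.hstack(I[:2]),np.hstack([I[2],I[2]*0])]))
E
```

```text
port [1, 0, 0] [ 0.43939738 -0.24829491  0.31982758] 1.75
tubes [1, 0, 0] [0.62549845 0.10746412 0.49918082] 3.6917
stand [1, 0, 0] [0.4615919  0.32947169 0.43063323] 4.9917
```

View pics/tri.png

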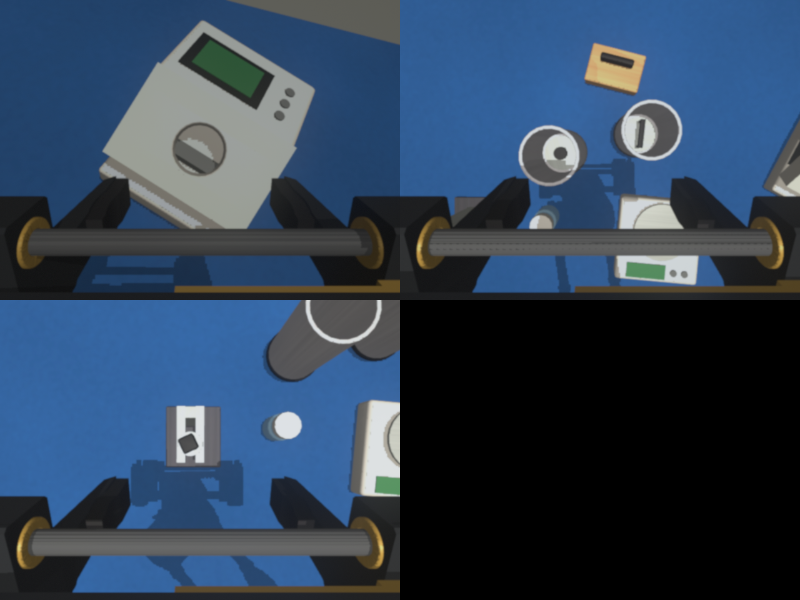

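The port is at (200,150)x1.6 px in its view. The canister's bar is in the right-hand (lower y) tube, at about (384,213) px, so tube_a is (.642,.040). The rod handle is a rotated dark square at (188,143)x1.6 px. Next I measure them.

```bash
python3 - <<'E'
from h import *
def L(n):
    c=dict(np.load(f"w_{n}.npz"));return c,c["T"],cloud(c,c["T"])
def rect(p): 
    (cx,cy),(w,h),a=cv2.minAreaRect((p[:,:2]*1000).astype(np.float32));return np.array([cx,cy])/1000,w,h,a
# port
c,T,w=L("port");ok=np.isfinite(w).all(-1)
g=w[180:330,200:440].reshape(-1,3);g=g[np.isfinite(g).all(1)]
P0=np.array([.558,-.31,.085]);
q=g[np.linalg.norm(g-P0,axis=1)<.06];
for _ in range(8):
    m=q.mean(0);n=np.linalg.svd(q-m,full_matrices=False)[2][2];n*=np.sign(n[2])
    d=(g-m)@n;q=g[(abs(d)<.003)&(np.linalg.norm(g-P0,axis=1)<.06)] if _ else q[(q-m)@n>-.002]
print("deck n",n,"lean",np.degrees(np.arccos(n[2])),"ana yaw",np.degrees(np.arctan2(-n[1],-n[0])))
D=(w-m)@n;mask=((D<-.004)&(np.linalg.norm(w-P0,axis=-1)<.06)).astype(np.uint8)
mask=cv2.morphologyEx(mask,cv2.MORPH_CLOSE,np.ones((5,5)));cs=max(cv2.findContours(mask,0,cv2.CHAIN_APPROX_NONE)[0],key=cv2.contourArea)[:,0]
K=c["intrinsics"];r=np.c_[(cs-K[:2,2])/K[0,0],np.ones(len(cs))]@T[:3,:3].T
pts=T[:3,3]+r*(((m-T[:3,3])@n)/(r@n))[:,None]
e1=np.cross([0,0,1],n);e1/=np.linalg.norm(e1);e2=np.cross(n,e1)
cc,rr,k=circ(np.c_[(pts-m)@e1,(pts-m)@e2]);print("port mouth",m+cc[0]*e1+cc[1]*e2,"r",rr,k)
# tubes
c,T,w=L("tubes");q=w.reshape(-1,3);q=q[np.isfinite(q).all(1)]
for n,x,y in(("A",.642,.04),("B",.608,.176)):
    s=q[(abs(q[:,2]-.155)<.006)&(np.hypot(q[:,0]-x,q[:,1]-y)<.055)];print("tube",n,circ(s),np.median(s[:,2]))
mm=(abs(w[...,2]-.072)<.008)&(np.hypot(w[...,0]-.642,w[...,1]-.04)<.032)
bp=w[mm];print("bar depth",len(bp),np.median(bp[:,2]),rect(bp))
g=cv2.cvtColor(c["image"],cv2.COLOR_BGR2GRAY);v,u=np.nonzero(mm);print("gray of bar px",np.percentile(g[mm],[5,25,50,75,95]))
cv2.imwrite("pics/crop.png",cv2.resize(c["image"][150:270,320:480],None,fx=4,fy=4,interpolation=2))
# bench check, pan
s=q[(abs(q[:,2]-.047)<.004)&(np.hypot(q[:,0]-.47,q[:,1])<.058)];print("pan pts",len(s),s[:,:2].min(0),s[:,:2].max(0))
# stand
c,T,w=L("stand");q=w.reshape(-1,3);q=q[np.isfinite(q).all(1)];q=q[np.hypot(q[:,0]-.47,q[:,1]-.342)<.09]
s=q[abs(q[:,2]-.186)<.006];print("handle",len(s),np.median(s[:,2]),s.mean(0),rect(s))
s=q[abs(q[:,2]-.130)<.004];print("fork",len(s),np.median(s[:,2]),rect(s))
s=q[abs(q[:,2]-.008)<.004];print("base",len(s),rect(s))
cv2.imwrite("pics/crop2.png",cv2.resize(c["image"][160:270,250:370],None,fx=5,fy=5,interpolation=2))
a,b=cv2.imread("pics/crop.png"),cv2.imread("pics/crop2.png");cv2.imwrite("pics/crops.png",np.hstack([cv2.resize(a,(400,300)),cv2.resize(b,(400,366))[:300]]))
E
```

```text
deck n [-0.44010987  0.23812874  0.86579328] lean 30.026588592540108 ana yaw -28.4163388362882
port mouth [ 0.55504221 -0.30860819  0.08466009] r 0.027115927715767638 236
tube A (array([0.64445199, 0.03967817]), np.float64(0.038030783668532644), 1776) 0.15432233720801558
tube B (array([0.61054209, 0.17562019]), np.float64(0.03801445415098626), 1774) 0.15428398414078248
bar depth 395 0.07143615027246575 (array([0.64349188, 0.03902523]), 8.301539421081543, 47.66847229003906, 83.95429992675781)
gray of bar px [ 70.   72.   75.   87.5 125.3]
pan pts 2470 [ 0.42065443 -0.03666595] [0.52032598 0.04832006]
handle 700 0.1854425278390532 [0.46296995 0.34131241 0.18536219] (array([0.46297159, 0.34140985]), 15.999954223632812, 16.036033630371094, 25.314165115356445)
fork 2234 0.12965819521970426 (array([0.47390005, 0.34174588]), 31.506807327270508, 65.96076965332031, 89.90367126464844)
base 4910 (array([0.47469086, 0.34163849]), 89.80455017089844, 98.8610610961914, 89.94092559814453)
```

View pics/crops.png

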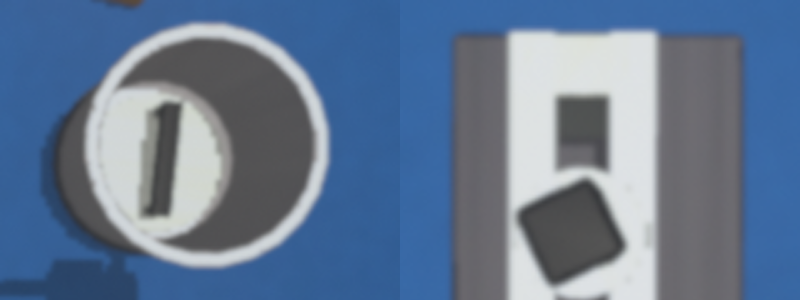

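The sizes and heights match what was given. The rod is at (.4630,.3413) with yaw 25.3°, and the stand yaw is about 0. The bar is at (.6435,.0390) with its long axis at -6.05° and top at .0714. The port mouth is at (.555,-.3086,.0847) with yaw -28.4°. I'll grasp the rod and bring it above the tube.

```bash
cat >> h.py <<'E'
ROD=np.array([.4630,.3413,.161]);RY=np.radians(25.3)
BAR=np.array([.6435,.0390]);CY=np.radians(83.95)      # canister x / rod x yaw at tube
u=np.array([np.cos(CY),np.sin(CY),0])
G=np.array([0,0,-.019])
aS=RY-np.pi/2; aT=CY-np.pi/2
def rodpos(xy,hookz,back): # rod origin so that bar xy lies `back` along rod x from the shank
    return np.array([xy[0],xy[1],hookz+.145])-back*u
E
python3 - <<'E'
from h import *
p=ROD+G
manip.set_gripper(.045)
manip.move_pose(p+[0,0,.07],rz(aS))
manip.move_linear(p,rate=.12)
manip.set_gripper(0,force=40)
s=manip.state();print(s["clock"],s["tool_pos"]-p,s["gripper_width"],s["grasp_force"],s["contact_force"])
if .012<s["gripper_width"]<.02:
    manip.move_linear(p+[0,0,.005],rate=.05)
    manip.move_linear(p+[-.065,0,.005],rate=.12)
    manip.move_linear(p+[-.065,0,.20],rate=.25)
    manip.move_pose(rodpos(BAR,.20,.0275)+G,rz(aT)); manip.dwell(.3)
    s=manip.state();print(s["clock"],s["tool_pos"],s["contact_force"])
    for n in("scene","side"):
        c,T=shot(n);np.savez(f"r_{n}.npz",T=T,**c);cv2.imwrite(f"pics/r_{n}.png",c["image"])
        x,y=proj(c,T,[.642,.03,.27])[0].astype(int);x,y=np.clip(x,100,540),np.clip(y,120,360)
        cv2.imwrite(f"pics/rc_{n}.png",cv2.resize(c["image"][y-120:y+120,x-80:x+80],(400,600),interpolation=2))
    cv2.imwrite("pics/r.png",np.hstack([cv2.imread(f"pics/rc_{n}.png") for n in("scene","side")]))
E
```

```text
7.725 [0.00026962 0.00016735 0.00049663] 0.015797630252565854 39.999351147562265 [-1.56008078 -0.64819658  2.0606386 ]
11.4167 [0.64050204 0.01244122 0.32628151] [-0.01025402  0.61978712 -1.14291796]
```

View pics/r.png

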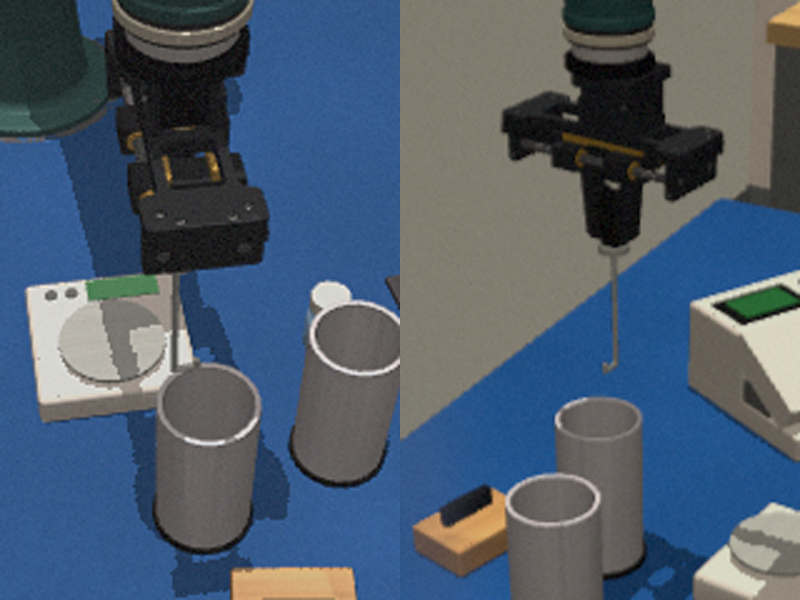

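The rod hangs straight, with the hook foot pointing to +y (scene crop tip at (197,362), shank at (175,370)), over the tube's near wall as intended. Now I go down and hook, checking the force as I go.

```bash
python3 - <<'E'
from h import *
F=lambda t:print(t,manip.state()["clock"],manip.state()["tool_pos"].round(4),manip.state()["contact_force"].round(2),flush=True)
f0=manip.state()["contact_force"]
ok=True
for h in(.10,.075,.05):
    manip.move_linear(rodpos(BAR,h,.0275)+G,rate=.12 if h>.09 else .06);F(h)
    if np.linalg.norm(manip.state()["contact_force"]-f0)>3: ok=False;print("contact");break
if ok:
    manip.move_linear(rodpos(BAR,.05,.0085)+G,rate=.05);F("in")
    manip.move_linear(rodpos(BAR,.064,.0085)+G,rate=.03);F("lift1")
    manip.move_linear(rodpos(BAR,.075,.0085)+G,rate=.04);manip.dwell(.2);F("lift2")
E
```

```text
0.1 12.5 [0.6413 0.0116 0.2271] [ 1.14 -0.81 -0.54]
0.075 13.0667 [0.6403 0.0117 0.2004] [-0.32 -0.15 -0.53]
0.05 13.6333 [0.6403 0.0117 0.1755] [-0.57  0.49 -0.7 ]
in 14.1667 [0.6426 0.031  0.1761] [-0.01 -0.52 -1.  ]
lift1 14.7833 [0.6424 0.0305 0.1898] [-0.36  0.31 -2.89]
lift2 15.4083 [0.6424 0.0306 0.2008] [-0.32  1.09 -3.18]
```

It is hooked: about 2 N was added. I'll lift it, carry it and lower it onto the pan.

```bash
python3 - <<'E'
from h import *
F=lambda t:print(t,manip.state()["clock"],manip.state()["tool_pos"].round(4),manip.state()["contact_force"].round(2),flush=True)
PAN=np.array([.470,-.003])
manip.move_linear(rodpos(BAR,.245,.0085)+G,rate=.12);manip.dwell(.4);F("up")
manip.move_linear(rodpos(PAN,.245,.0085)+G,rate=.13);manip.dwell(.2);F("over pan")
c,T=shot("side");np.savez("p_side.npz",T=T,**c)
x,y=proj(c,T,[.47,0,.2])[0].astype(int);a=cv2.resize(c["image"][y-100:y+140,x-80:x+80],(400,600),interpolation=2)
manip.move_linear(rodpos(PAN,.108,.0085)+G,rate=.12)
manip.move_linear(rodpos(PAN,.097,.0085)+G,rate=.03);F("touch")
manip.move_linear(rodpos(PAN,.0865,.0085)+G,rate=.03);F("low");manip.dwell(.2)
c,T=shot("side");np.savez("p_side2.npz",T=T,**c)
b=cv2.resize(c["image"][y-100:y+140,x-80:x+80],(400,600),interpolation=2)
cv2.imwrite("pics/p.png",np.hstack([a,b]))
E
```

```text
up 17.375 [0.6426 0.0306 0.3709] [ 0.16 -0.42 -2.86]
over pan 19.1 [ 0.4695 -0.0114  0.3707] [-0.82  0.51 -3.52]
touch 20.9583 [ 0.4692 -0.0115  0.2231] [-0.08 -0.59 -1.13]
low 21.4583 [ 0.4689 -0.0115  0.2122] [ 0.49 -0.78 -0.82]
```

View pics/p.png

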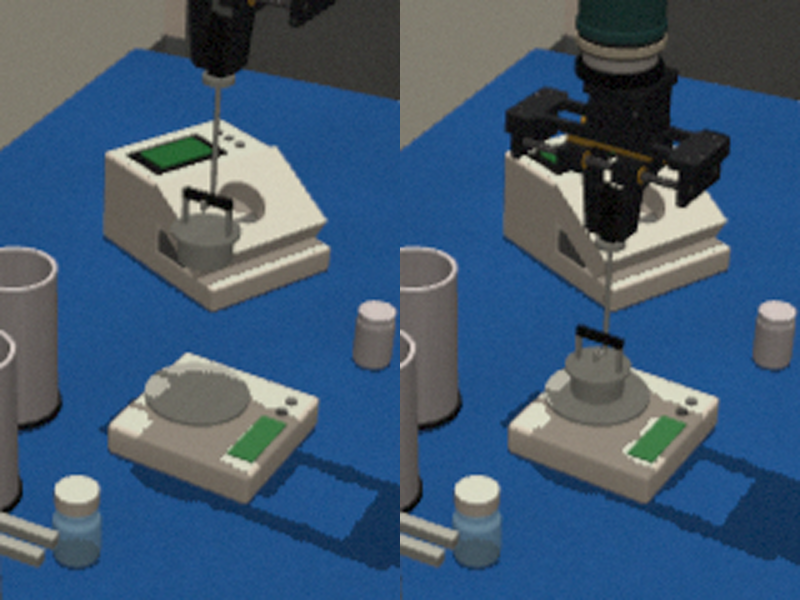

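The canister hung level (left) and now stands on the pan with the hook slack under the bar (right). I'll withdraw the hook sideways and return the rod.

```bash
python3 - <<'E'
from h import *
F=lambda t:print(t,manip.state()["clock"],manip.state()["tool_pos"].round(4),manip.state()["contact_force"].round(2),flush=True)
PAN=np.array([.470,-.003]);p=ROD+G
manip.move_linear(rodpos(PAN,.0865,.044)+G,rate=.05);F("out")
manip.move_linear(rodpos(PAN,.21,.044)+G,rate=.2)
c,T=shot("side");np.savez("q_side.npz",T=T,**c)
manip.move_pose(p+[-.065,0,.20],rz(aS))
manip.move_linear(p+[-.065,0,.005],rate=.2);F("pre")
c,T=shot("scene");a=c["image"];x,y=proj(c,T,[.45,.34,.13])[0].astype(int)
manip.move_linear(p+[0,0,.005],rate=.08);F("in slot")
manip.move_linear(p+[0,0,.0003],rate=.03);manip.dwell(.1);F("down")
c,T=shot("scene");b=c["image"]
y0=min(max(y-75,0),330);x0=min(max(x-50,0),540)
cv2.imwrite("pics/s.png",np.hstack([cv2.resize(i[y0:y0+150,x0:x0+100],(400,600),interpolation=2) for i in(a,b)]))
E
```

```text
out 22.5667 [ 0.4653 -0.0468  0.2125] [ 0.57  0.48 -0.2 ]
pre 26.125 [0.3989 0.3418 0.1483] [ 0.3  -0.05 -1.55]
in slot 27.1417 [0.4626 0.3411 0.1467] [ 0.21  0.13 -1.26]
down 27.55 [0.4628 0.3416 0.1425] [-0.52  0.18  0.2 ]
```

View pics/s.png

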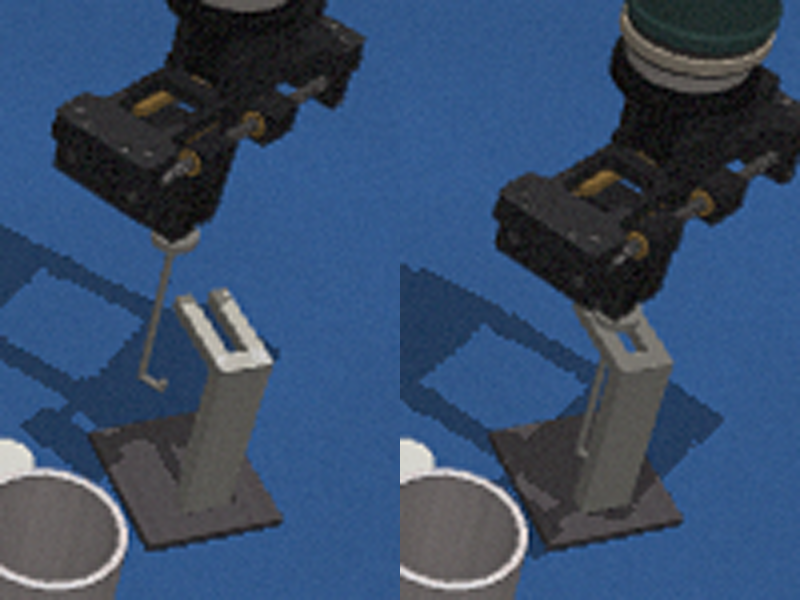

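The rod is back in the fork with its guard on the tines. I'll release it, rise, and measure the canister on the pan from above.

```bash
python3 - <<'E'
from h import *
p=ROD+G
manip.set_gripper(.045);manip.move_linear(p+[0,0,.075],rate=.15)
TC=np.load("w_port.npz")["T_tool_cam"]
C=np.eye(4);C[:3,:3]=np.c_[[0,-1,0],[-1,0,0],[0,0,-1]];C[:3,3]=[.46,0,.40];M=C@np.linalg.inv(TC)
manip.move_pose(M[:3,3],R.from_matrix(M[:3,:3]).as_rotvec());manip.dwell(.15)
c,T=shot("wrist");w=cloud(c,T);cv2.imwrite("pics/w_pan.png",c["image"])
q=w.reshape(-1,3);q=q[np.isfinite(q).all(1)];q=q[np.hypot(q[:,0]-.47,q[:,1]+.003)<.06]
s=q[abs(q[:,2]-.111)<.006]
print("bar",len(s),np.median(s[:,2]),cv2.minAreaRect((s[:,:2]*1000).astype(np.float32)))
s=q[abs(q[:,2]-.076)<.003];print("flange",circ(s),np.median(s[:,2]))
s=q[abs(q[:,2]-.047)<.003];print("pan",s[:,:2].min(0),s[:,:2].max(0))
c,T=shot("scene");q=cloud(c,T).reshape(-1,3);q=q[np.isfinite(q).all(1)&(np.hypot(q[:,0]-.463,q[:,1]-.341)<.02)]
s=q[q[:,2]>.15];print("handle",s.mean(0),s[:,2].max())
s=manip.state();print(s["clock"])
E
```

```text
bar 771 0.11062295935021221 ((471.7936096191406, -3.11971378326416), (7.9549994468688965, 47.8825569152832), 83.90570068359375)
flange (array([ 0.47177878, -0.00311328]), np.float64(0.025904836557779913), 2580) 0.07571373799326386
pan [ 0.42143267 -0.05009225] [0.52028593 0.04891015]
handle [0.46668783 0.33844143 0.17210433] 0.1892633692580984
30.4
```

The canister stands 2 mm from the pan centre, bar top at .111. I'll grasp the bail and go to a point in line with the port axis.

```bash
cat >> h.py <<'E'
YA=np.radians(-28.4);N=np.array([-.5*np.cos(YA),-.5*np.sin(YA),np.cos(np.pi/6)]);MOUTH=np.array([.5550,-.3086,.0848])
TILT=R.from_rotvec(np.cross([0,0,1],N)/.5*np.pi/6)
def prot(a): return (TILT*R.from_rotvec(rz(a))).as_rotvec()
def ptcp(out): return MOUTH+N*(.0335-.019+out)
E
python3 - <<'E'
from h import *
B=np.array([.4718,-.0031,.1065])+G;aG=np.radians(83.9)
for k in(0,np.pi):
    j=[inverse_kinematics(B,rz(aG-k)),inverse_kinematics(ptcp(.06),prot(YA+np.pi-k)),inverse_kinematics(ptcp(0),prot(YA+np.pi-k))]
    print(k,[None if i is None else np.round(i,2).tolist() for i in j])
    if all(i is not None for i in j): best=k if 'best' not in dir() or abs(j[0][5])+abs(j[1][5])<sc else best; sc=abs(j[0][5])+abs(j[1][5]) if best==k else sc
k=best;print("use",k)
manip.move_pose(B+[0,0,.06],rz(aG-k));manip.move_linear(B,rate=.1)
manip.set_gripper(0,force=45);s=manip.state();print(s["clock"],s["gripper_width"],s["grasp_force"],s["tool_pos"]-B,s["contact_force"])
if .006<s["gripper_width"]<.011:
    manip.move_linear(B+[0,0,.10],rate=.15)
    manip.move_pose(ptcp(.07),prot(YA+np.pi-k));manip.dwell(.3)
    s=manip.state();print(s["clock"],s["gripper_width"],s["tool_pos"]-ptcp(.07))
    I=[]
    for n in("scene","side"):
        c,T=shot(n);np.savez(f"i_{n}.npz",T=T,**c);x,y=proj(c,T,MOUTH+N*.03)[0].astype(int);I.append(cv2.resize(c["image"][y-75:y+75,x-50:x+50],(400,600),interpolation=2))
        w=cloud(c,T);q=w[np.isfinite(w).all(-1)];d=q-MOUTH;ax=d@N;r=np.linalg.norm(d-ax[:,None]*N,axis=1)
        for lo,hi,nm in((.05,.066,"body"),(.072,.0735,"flange side")):
            s_=q[(ax>lo)&(ax<hi)&(r<.04)];e1=np.cross([0,0,1],N);e1/=np.linalg.norm(e1);e2=np.cross(N,e1)
            if len(s_)>10:print(n,nm,len(s_),circ(np.c_[(s_-MOUTH)@e1,(s_-MOUTH)@e2]))
    cv2.imwrite("pics/i.png",np.hstack(I))
E
```

```text
0 [[-0.06, 0.03, 2.17, -0.0, 0.94, -1.52], None, None]
3.141592653589793 [[-0.06, 0.03, 2.17, -0.0, 0.94, 1.62], [-0.57, -0.08, 2.25, 0.09, 0.46, -0.14], [-0.57, 0.06, 2.23, 0.11, 0.34, -0.16]]
use 3.141592653589793
32.3417 0.006847509475766327 44.99980911612511 [ 5.48351796e-05 -1.45869525e-04  3.83051483e-05] [-0.97753001 -0.88543904  1.09028443]
35.0083 0.0065182636807332404 [0.00024039 0.00032161 0.00012329]
scene body 197 (array([-0.00027349, -0.00010272]), np.float64(0.024413233981382225), 126)
scene flange side 185 (array([-0.00260169,  0.00352144]), np.float64(0.023517654602450255), 121)
side body 57 (array([-0.00232501, -0.00212999]), np.float64(0.021883794915414367), 38)
side flange side 46 (array([-0.00192856, -0.00300052]), np.float64(0.02478343362859832), 28)
```

View pics/i.png

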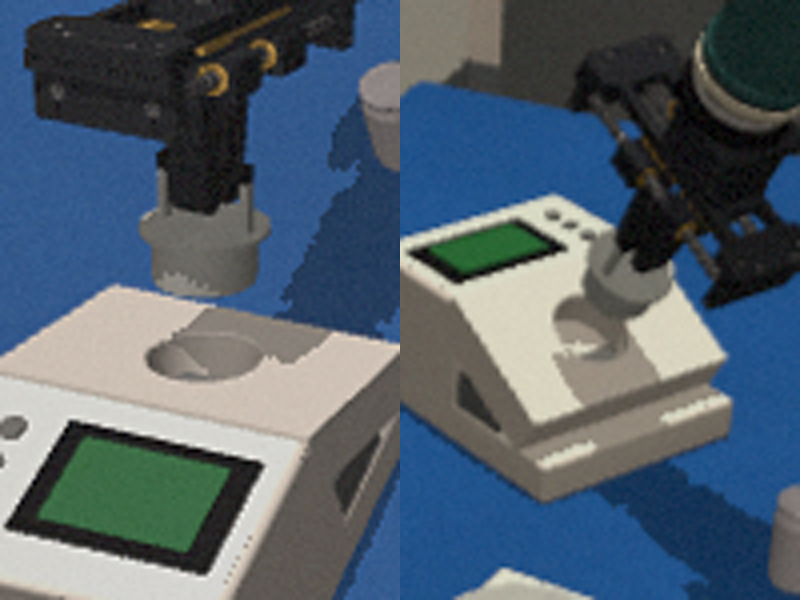

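The canister hangs in the gripper, tilted with the port axis and in line with the port to about 1 mm. I'll insert it in force-checked steps.

```bash
python3 - <<'E'
from h import *
f0=manip.state()["contact_force"]
for o in(.035,.022,.015,.010,.006,.003,.001,-.0005,-.002):
    manip.move_linear(ptcp(o),rate=.06 if o>.02 else .03)
    s=manip.state();f=s["contact_force"]-f0;ax=f@N
    print(o,round(s["clock"],2),"axial",round(ax,2),"lat",(f-ax*N).round(2),"err",round((s["tool_pos"]-ptcp(o))@N,4),flush=True)
    if np.linalg.norm(f)>9: break
E
```

```text
0.035 35.84 axial 0.36 lat [-1.47 -0.5  -0.61] err -0.0003
0.022 36.21 axial 0.93 lat [-1.37 -0.46 -0.57] err -0.0005
0.015 36.59 axial 0.24 lat [-1.62 -0.82 -0.6 ] err -0.0002
0.01 36.91 axial -0.01 lat [-1.03 -0.77 -0.31] err -0.0002
0.006 37.19 axial 1.56 lat [-1.34 -0.9  -0.43] err -0.0002
0.003 37.44 axial 1.11 lat [-1.3  -0.63 -0.49] err -0.0002
0.001 37.69 axial 0.24 lat [-1.25 -1.69 -0.17] err -0.0001
-0.0005 37.94 axial 14.82 lat [-4.19  1.07 -2.42] err 0.0009
```

Firm contact came right at the expected depth. I'll release, back off along the axis and verify.

```bash
python3 - <<'E'
from h import *
manip.set_gripper(.04);manip.move_linear(ptcp(.11),rate=.12)
TC=np.load("w_port.npz")["T_tool_cam"]
manip.dwell(.2)
s=manip.state();print(s["clock"],s["contact_force"])
c,T=shot("wrist");cv2.imwrite("pics/f_wrist.png",c["image"])
for n,(c,T) in (("wrist",(c,T)),("scene",shot("scene")),("side",shot("side"))):
    w=cloud(c,T);q=w[np.isfinite(w).all(-1)];d=q-MOUTH;ax=d@N;r=np.linalg.norm(d-ax[:,None]*N,axis=1)
    e1=np.cross([0,0,1],N);e1/=np.linalg.norm(e1);e2=np.cross(N,e1)
    b=(ax>.034)&(ax<.042)&(r<.03);f=(ax>-.002)&(ax<.006)&(r<.029)&(r>.01);h=q[(np.hypot(q[:,0]-.463,q[:,1]-.341)<.02)&(q[:,2]>.14)]
    print(n,"bar top h",len(ax[b]),np.median(ax[b]) if b.any() else 0,(d[b]@e1).mean()if b.any() else 0,(d[b]@e2).mean()if b.any() else 0,"flange h",np.median(ax[f]) if f.any() else 0,"handle",h.mean(0) if len(h) else 0)
I=[]
for n,P in(("scene",MOUTH),("side",ROD)):
    c,T=shot(n);x,y=proj(c,T,P)[0].astype(int);I.append(cv2.resize(c["image"][y-75:y+75,x-50:x+50],(400,600),interpolation=2))
cv2.imwrite("pics/f.png",np.hstack(I))
E
```

```text
39.8583 [-0.2864174  -0.34750318 -0.5641962 ]
wrist bar top h 1045 0.037852096996325864 -0.0008302718307426349 3.363240055819646e-05 flange h 0.0028927360761022824 handle 0
scene bar top h 81 0.037276820300883126 -0.000785761531164087 0.0017904707270456563 flange h 0.0031474520912957446 handle [0.46662895 0.33853574 0.16723184]
side bar top h 41 0.038456139231554096 0.001577694164514124 -0.00040299176537847864 flange h 0.0030165240659487534 handle [0.45899887 0.34544258 0.16680638]
```

View pics/f.png

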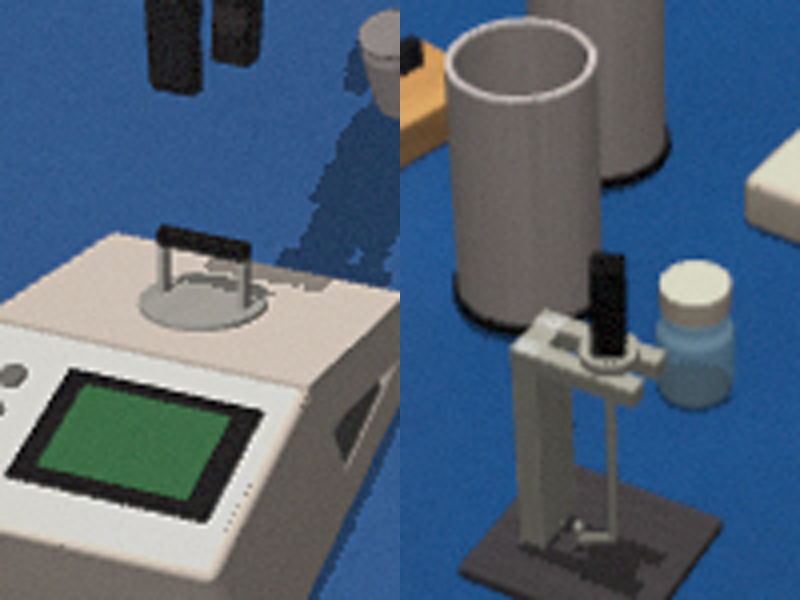

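The canister is home: the flange lies flat at 3 mm above the deck, and the bar top is at 38 mm and centred. The rod hangs upright in its stand.

```bash
python3 -c "
from cell import order
print(order.close_job())"
```

```text
the job is handed in; nothing more can be done
None
```

The job is handed in at about 40 s of the 72 s allowed: by the last images the canister sits fully home in the analyser's port after standing on the balance pan, and the hook rod hangs upright in its stand; the call returned no verdict.

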